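# Feed a bottle carrier round the guide track into the sampling station and lock it

## Task

Load the two-bottle carrier into the sampling station: lift it off the bench by its handle, set it down pointing along the lane in the open loading bay of the L-shaped guide track, and let go of it there. Then push it along the lane and round the bend until it is fully home against the end stop under the sampling head, and swing the lock arm fully shut across the lane behind it. Keep the carrier upright, do not let go of it in the air, and leave the wash bottle, beaker and jar where they stand.

Things in the scene. Friction and masses are not known exactly. Their poses are not given: they have to be found in the camera images.
- carrier: Loose two-bottle carrier, about 0.45 kg, rigid, same end for end; 130 mm long (x), 64 wide (y), 148 high. At x = -33 and +33 mm a grey cup (50 mm dia., 8 to 50 mm up) on a white foot disc (64 mm dia., 8 thick), holding an amber bottle (44 mm dia.), white cap top 97 mm up. Handle bar across the middle above the caps. Origin: middle of the underside; x through both cups, z up.
- carrier_handle (a point): Middle of the carrier's grey handle bar, 131 mm above its underside. The bar is 14 mm thick along the carrier's x, 60 mm long along its y, and spans 114 to 148 mm above the underside.
- track: Fixed L-shaped aluminium guide track: bay, 90 degree left-hand bend (centreline radius 110 mm), straight station leg. Origin: centre of the bend, on the bench. Floor 6 mm above the bench; 68 mm between walls; steel lips (56 mm apart, 17 to 21 mm above the bench) hold the carrier's foot discs down, so it goes in or out only at the bay. Seen from above travel is counter-clockwise.
- bend_start (a point): Lane centreline, on the floor, where the bend starts: at -45 degrees from the track's x axis, 110 mm from its origin, 115 mm ahead of the bay's origin.
- bend (a point): On the lane floor at the middle of the bend, on the track's x axis, 105 mm from its origin; the carrier's middle passes over it.
- bend_end (a point): Lane centreline, on the floor, where the bend ends: at +45 degrees from the track's x axis, 110 mm from its origin, 87 mm behind the station's origin.
- bay: Loading bay, the open-topped start of the track: 84 mm between its walls (14 mm high above its floor), open at its back end, tapering from 65 to 105 mm ahead of its origin into the lipped channel. Origin: on the bay floor, where the carrier's middle should be set down; x = direction of travel, y to the left, z up.
- station: Sampling station at the lane's end. Origin: on the lane floor, below the carrier's middle when it is home, its front foot disc against the rubber end stop (stop face 65 mm ahead); x = direction of travel, y to the left. A white column with a head stands behind the stop; the head overhangs the front bottle.
- head_edge (a point): Middle of the lower rear edge of the station's head: 17 mm ahead of the station's origin, 118 mm above the bench. The head is 80 mm wide and tops out at 212 mm; so a hand on the handle cannot bring the carrier quite home: push the carrier from behind.
- lock_arm (a joint): Lock arm's angle about its upright pivot on the outer (right-hand) side of the station leg, rad: 0 = swung clear, pointing back and outwards; 0.35 = straight back along the lane; 1.92 = fully shut on its hard stop, square across the lane close behind the home carrier. Grows clockwise from above. Stays where left; 1 to 2 N at the peg moves it.
- lock_peg (a point): Top centre, 92 mm above the bench, of the upright black round peg (16 mm diameter, 48 mm tall) at the free end of the lock arm, 95 mm from the pivot axis. The steel arm below it is 14 mm wide, from 30 to 44 mm above the bench.
- lock_pivot (a point): On the lock arm's pivot axis, 44 mm above the bench: 71 mm behind and 56 mm to the right of the station's origin.
- wash_bottle: Bystander: white plastic wash bottle, 60 mm diameter, 180 mm high with its spout. Origin: centre of its underside.
- beaker: Bystander: glass beaker, 70 mm diameter at the rim, 85 mm high. Origin: centre of its underside.
- jar: Bystander: white labelled jar with a screw lid, 66 mm diameter, 90 mm high. Origin: centre of its underside.
There are look-alikes about, which are no part of the job. What is shaped like the carrier but black or pink is not meant.

How it is judged:
By the outcome, as a careful person would: the job done as asked, in the order asked, and still so for the second after the job is handed in, with the robot touching nothing.
It also fails if it takes over 70 s, if anything falls off the work surface, if the arm or the gripper's body presses on something with over 40 N, if the wrist force passes 120 N, or if a joint passes its speed limit or range.

## Robot

A 6-joint arm with a two-finger parallel gripper is mounted at the origin on the work surface. World frame = base frame: x ahead of the robot, y to its left, z up, the work surface at z = 0. Lengths are in m, angles in rad, forces in N, time in s.
With the tool pointing down it reaches from about 0.3 to 0.775 m from the base axis. Payload 14.6 kg.
Tool frame: the origin (TCP) lies at the very end of the fingers, on their centre line; the grasp point (between the pads) lies 19 mm behind it; x points along the fingers, z is the direction in which the jaws open and shut, and the axes are right-handed (so a half turn about x gives the same grasp; the last joint's range is limited). The gripper opens to 94 mm and grips with 3 to 60 N. Pads are 16 mm wide; open, the fingers measure 119 mm over their backs; the gripper's body (75 mm by 177 mm) begins 78 mm behind the grasp point.
Start: joints at [1.277, 0.3, 1.521, -0, 1.321, -0.067], TCP at [0.124, 0.536, 0.205] pointing down, gripper open.
Joint ranges: [-3.03, 3.03], [-0.79, 2.21], [0.23, 2.52], [-1.04, 4.18], [0, 3.07], [-2.55, 2.55]. Speed limits (rad/s): [2.22, 2.22, 2.57, 3.14, 3.14, 3.14].

## Interface

Orientations are given as [roll, pitch, yaw] about the fixed x, y, z axes, in that order (R = Rz(yaw) Ry(pitch) Rx(roll)).
In Python, from station import ctrl gives the robot as it stands. The module is installed in compiled form; this text tells all that it offers.
- The arm moves only by the tool servo_tool, never from a script. Its argument "motion" is one flat list of numbers, 4 for each row, row after row: the shift along the tool's x, y, z in mm, then the turn about the tool's x in degrees. In form: [dx, dy, dz, roll, dx, dy, dz, roll, ...]. A call has 1 to 20 rows; each row is the pose to reach, as a shift and turn from the pose commanded when the call began, along the tool's axes at that moment; what a row does not reach only later rows make up. A row lasts 1/8 s, in which the tool goes at most 62.5 mm and 10.7 degrees, less where a joint would pass 70% of its speed; a pose out of reach is approached as far as the arm can. A call with a gripper value outside its range is refused whole. "gripper" is the opening, from 0 (shut) to 1 (fully open), set as the call begins (left out, the last holds). The fingers move at their own pace and stop on an object; "force" is the grip in N (left out, the last holds). Time passes only in rows, so rows that repeat a pose let the fingers close. It gives the time, the measured TCP pose, the force and the opening at its end, in the units of the state.
- ctrl.get_obs(): the state, without advancing time (a new reading comes with each control period).
- ctrl.camera(name): name is "side" or "top" or "wrist"; returns a dict with "color" (384x512x3 uint8, red, green, blue), "z_map" (384x512 float32, m along the optical axis (not along the pixel's ray), 0 where there is no reading), "fx", "fy", "cx", "cy" (pixels), "rvec" (rotation vector, rad) and "tvec" (3), from world to camera coordinates, as OpenCV has them. Camera axes: x right, y down, z forward; pixel columns grow to the right and rows downward; lengths in m; the calibration is good to about 2 mm. A picture is of the moment at which its call begins.
- ctrl.hand_in(): hands the job in, once; it reports no verdict.
The state is a dict: "time_s": time; "qpos": joint angles; "joint_vel": joint speeds; "tau": joint torques, N m; "ee_pos": TCP position; "eef_rot": TCP orientation; "force": force on the tool from outside, world axes, zero at the start; "moment": the same for the moment, N m; "grip_width": finger opening in m.
Only numpy, scipy, OpenCV 4.12 (cv2) and the standard library are available. Lean on these libraries where they do the work, as an engineer would, in place of code of your own. Each camera call takes 0.05 s, during which the arm holds its last target.

## Working session

There is one attempt and no reset: what is moved stays moved. The work goes in short steps, Python scripts to look and compute and a tool call to move; the robot and the scene stay as the last step left them, time stands still between calls to the robot, and variables do not carry over. Pictures are saved under pics/ and viewed, and the job is handed in when it is done.

Besides the shell and the picture viewer there is one more tool, called after "Request:" by a JSON object that holds its "method" and its "body", one argument or row to a line. servo_tool: Moves the arm, as the interface text tells. Its arguments: {"type":"object","properties":{"motion":{"type":"array","items":{"type":"number"}},"gripper":{"type":"number"},"force":{"type":"number"}},"required":["motion"]}

```bash
mkdir -p pics; cat > h.py <<'E'
import numpy as np, cv2
from station import ctrl
def cam(n):
    c=ctrl.camera(n); c['R']=cv2.Rodrigues(np.array(c['rvec'],float))[0]; c['t']=np.array(c['tvec'],float).ravel(); return c
def save(c,f,s=1): cv2.imwrite('pics/'+f,cv2.resize(c['color'][:,:,::-1],None,fx=s,fy=s))
def plane(c,u,v,z):
    d=np.array([(u-c['cx'])/c['fx'],(v-c['cy'])/c['fy'],1.]); d=c['R'].T@d; o=-c['R'].T@c['t']
    return o+d*(z-o[2])/d[2]
def pts(c):
    v,u=np.mgrid[0:384,0:512]; z=c['z_map']
    P=np.stack([(u-c['cx'])/c['fx']*z,(v-c['cy'])/c['fy']*z,z],-1)
    return (P-c['t'])@c['R']
def proj(c,p):
    q=c['R']@np.array(p)+c['t']; return q[0]/q[2]*c['fx']+c['cx'],q[1]/q[2]*c['fy']+c['cy']
E
python3 - <<'E'
from h import *
import pickle
for n in ['top','side','wrist']:
    c=cam(n); save(c,n+'0.png',1.5); pickle.dump(c,open(n+'0.pkl','wb')); print(n,-c['R'].T@c['t'],c['fx'])
print(ctrl.get_obs())
E
```

```text
top [ 0.40136089 -0.00331467  1.16573112] 420.71690335581883
side [ 0.03957132 -0.65611539  0.95726642] 449.0903860920066
wrist [0.05668313 0.55049814 0.3841844 ] 325.16650160577467
{'time_s': 0.15, 'qpos': array([ 1.27741898e+00,  3.00318058e-01,  1.52143103e+00,  2.23985707e-06,
        1.32067340e+00, -6.65936832e-02]), 'joint_vel': array([-1.97565546e-05, -2.46231136e-03, -1.36096279e-03, -5.37093313e-05,
        3.54466666e-03,  5.53154036e-04]), 'tau': array([ 7.39345469e-04, -5.31959724e+01, -3.52823710e+01,  7.09036295e-02,
        2.35533400e-02, -8.29376222e-05]), 'ee_pos': array([0.12360832, 0.53573465, 0.20503375]), 'eef_rot': array([ 3.07238434,  1.5699665 , -1.86678886]), 'force': array([-0.66820057, -0.01485542,  0.29016537]), 'moment': array([0.02959983, 0.01522585, 0.03645703]), 'grip_width': 0.09415537351556273}
```

View pics/top0.png

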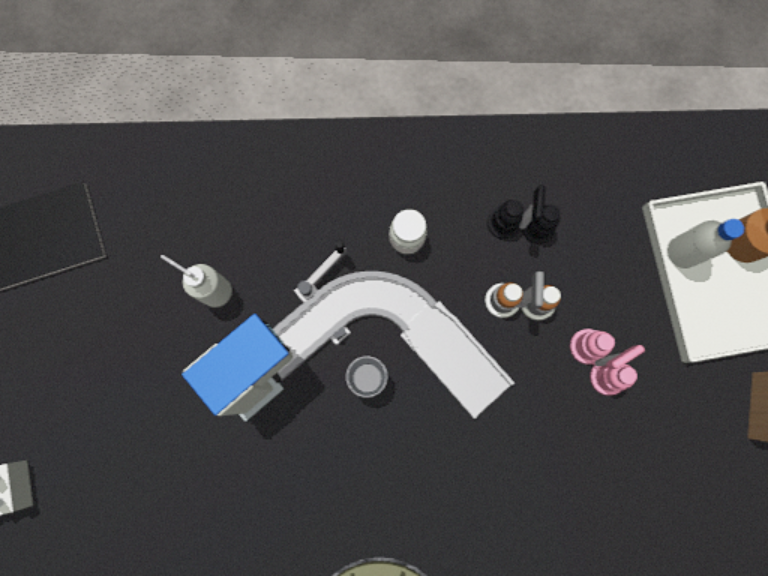

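View pics/side0.png

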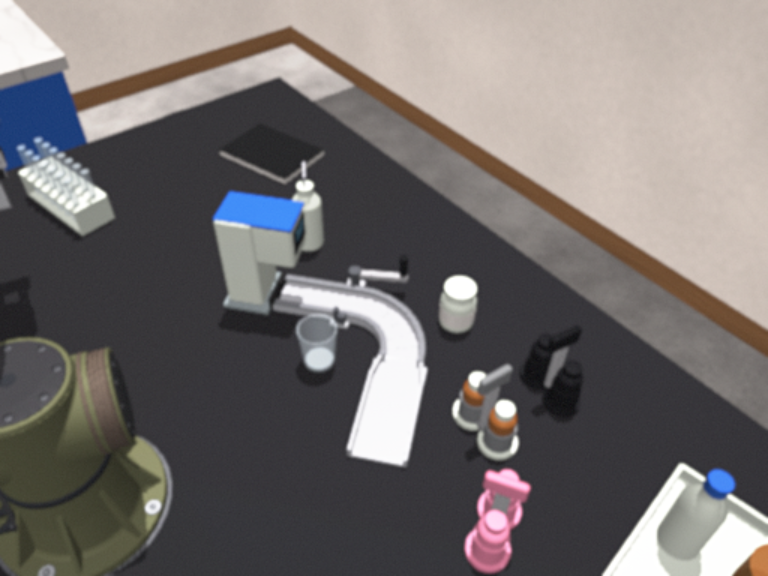

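View pics/wrist0.png

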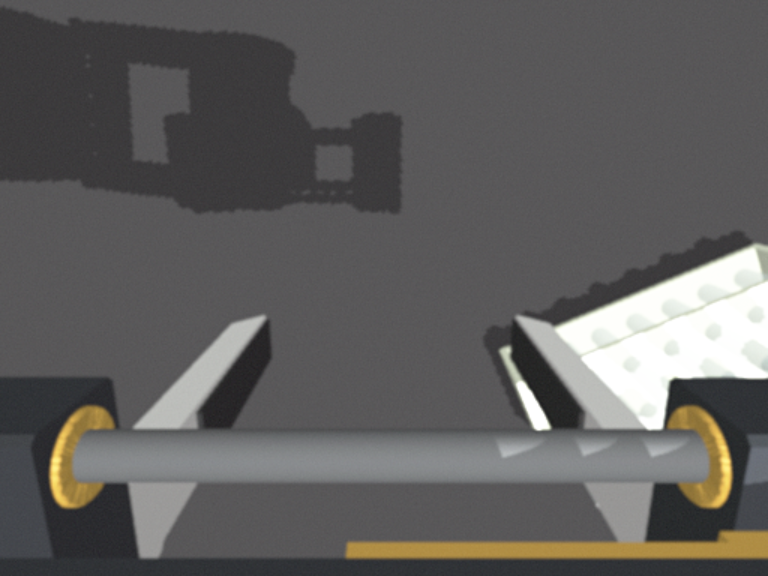

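Candidates for the carrier, by pixel in the 1.5x top view:
- Grey and amber at (525,298).
- Black look-alike at (527,215).
- Pink look-alike at (605,360).
- Loose bottles in the tray at (700,240), (755,235).

The description fits the grey and amber one. The bay is at about (460,355), the station's blue-topped head at (240,365), and the lock arm runs from its pivot at (305,290) to its peg at (340,250).

```bash
python3 - <<'E'
from h import *
import pickle
c=pickle.load(open('top0.pkl','rb'))
im=c['color'][:,:,::-1]
cv2.imwrite('pics/cropc.png',cv2.resize(im[165:225,310:390],None,fx=8,fy=8,interpolation=cv2.INTER_CUBIC))
cv2.imwrite('pics/cropt.png',cv2.resize(im[150:290,180:350],None,fx=4.5,fy=4.5,interpolation=cv2.INTER_CUBIC))
s=pickle.load(open('side0.pkl','rb'))
cv2.imwrite('pics/crops.png',cv2.resize(s['color'][:,:,::-1][120:320,140:360],None,fx=3,fy=3,interpolation=cv2.INTER_CUBIC))
E
```

```text
(no output)
```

View pics/cropc.png

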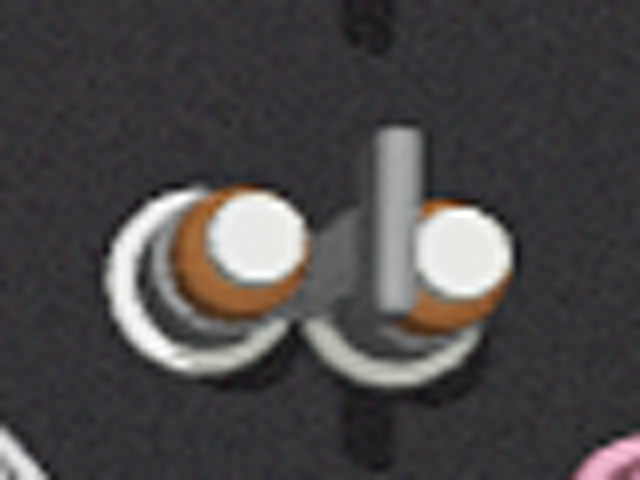

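View pics/cropt.png

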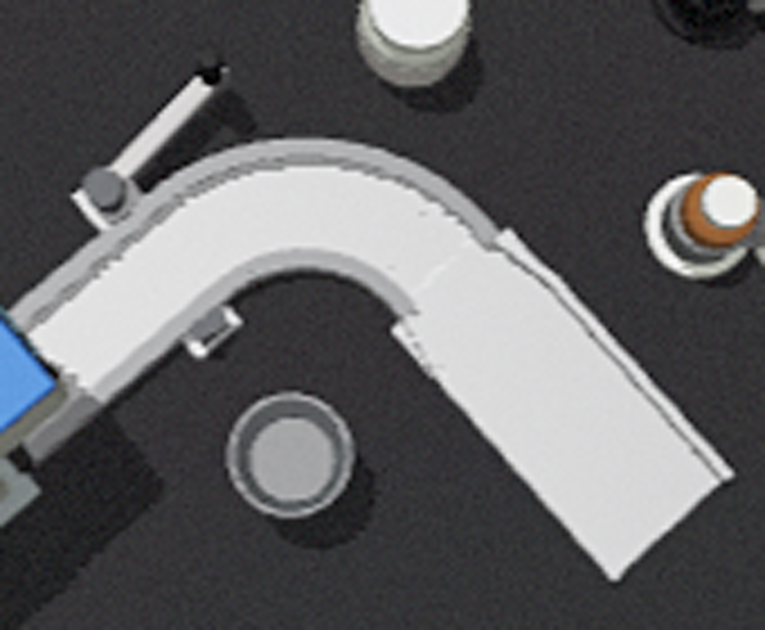

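View pics/crops.png

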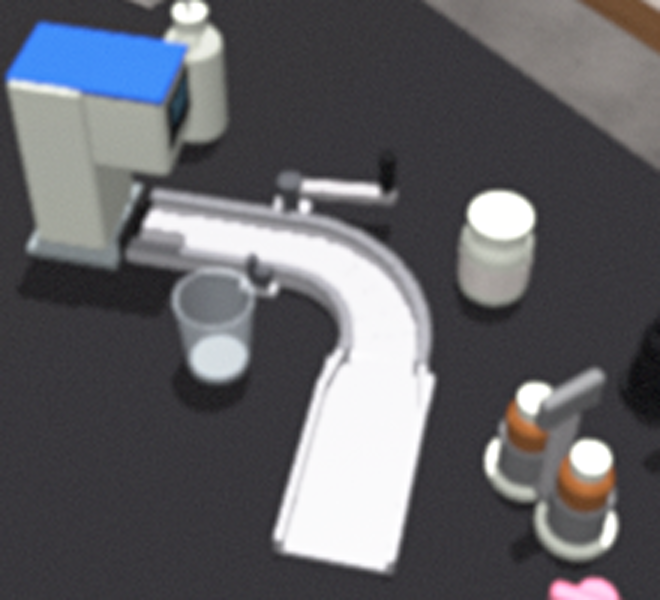

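The crops confirm the carrier: grey cups, amber bottles, white caps and a grey bar, with caps at crop pixels (257,238) and (463,250). They also show the bay walls and the lipped bend clearly. Next I measure.

```bash
python3 - <<'E'
from h import *
import pickle
c=pickle.load(open('top0.pkl','rb'))
P=pts(c)
# carrier caps
hsv=cv2.cvtColor(c['color'],cv2.COLOR_RGB2HSV)
m=((hsv[...,1]<40)&(hsv[...,2]>180)).astype(np.uint8)
roi=np.zeros_like(m); roi[165:225,310:390]=1
n,l,st,ce=cv2.connectedComponentsWithStats(m*roi*(P[...,2]>.08).astype(np.uint8))
for i in range(1,n):
    if st[i,4]>20: print('cap',ce[i],st[i,4],plane(c,*ce[i],.097)[:2], np.median(P[l==i],0))
h=(P[...,2]>.135)&(roi>0)
v,u=np.nonzero(h); print('handle',h.sum(),u.mean(),v.mean(),plane(c,u.mean(),v.mean(),.148)[:2],np.median(P[h],0))
r=cv2.minAreaRect(np.stack([u,v],1).astype(np.float32)); 
q=[plane(c,*p,.148)[:2] for p in cv2.boxPoints(r)]; print(np.round(q,4))
# floor white region
w=((hsv[...,1]<30)&(hsv[...,2]>195)).astype(np.uint8)
r2=np.zeros_like(w); r2[150:290,180:350]=1
for nm,(a,b) in dict(pk=((225,167),0),).items(): print(nm)
f=lambda x,y:(180+x/4.5,150+y/4.5)
for nm,p,z in [('backL',(613,578),.02),('backR',(732,474),.02),('frontR',(508,232),.02),('frontL',(397,328),.02),('peg',(210,70),.092),('pivot',(104,190),.06),('beaker',(290,455),.085)]:
    uu=f(*p); print(nm,uu,plane(c,*uu,z)[:2],P[int(round(uu[1])),int(round(uu[0]))])
for z in np.arange(0,.06,.004):
    pass
print(np.histogram(P[150:290,180:350,2],bins=np.arange(-.01,.1,.004)))
b=(P[150:290,180:350,2])
cv2.imwrite('pics/hm.png',cv2.resize(cv2.applyColorMap(np.clip(b*255/.06,0,255).astype(np.uint8),cv2.COLORMAP_JET),None,fx=4.5,fy=4.5,interpolation=cv2.INTER_NEAREST))
E
```

```text
cap [341.375   194.15625] 96 [ 0.57802945 -0.24549917] [ 0.57825424 -0.24511707  0.09772733]
cap [367. 196.] 95 [ 0.57145728 -0.31143401] [ 0.57138222 -0.31129903  0.09778584]
handle 174 357.17816091954023 192.2183908045977 [ 0.5734025  -0.27320561] [ 0.56815904 -0.27452595  0.1480555 ]
[[ 0.5466 -0.1509]
 [ 0.6625 -0.1977]
 [ 0.5996 -0.3563]
 [ 0.4859 -0.3069]]
pk
backL (316.22222222222223, 278.44444444444446) [ 0.36418218 -0.18103918] [ 0.36538845 -0.18038232  0.02080396]
backR (342.66666666666663, 255.33333333333331) [ 0.42330142 -0.25577411] [ 0.42454464 -0.26093855  0.00098493]
frontR (292.8888888888889, 201.55555555555554) [ 0.57362664 -0.12776599] [ 0.57435929 -0.12946085  0.00674253]
frontL (268.22222222222223, 222.88888888888889) [ 0.5165217 -0.0577599] [ 0.51788779 -0.05791754  0.0035046 ]
peg (226.66666666666666, 165.55555555555554) [0.66269022 0.04936188] [0.6663604  0.04948414 0.07182589]
pivot (203.11111111111111, 192.22222222222223) [0.59912283 0.1149346 ] [0.60215054 0.11667088 0.04652076]
beaker (244.44444444444446, 251.11111111111111) [0.43960398 0.00832346] [0.44276177 0.01038993 0.00521753]
(array([  16, 1526, 9264, 6328, 2885,  490,  182,  768,  565,  100,   49,
         40,   67,  151,  122,   86,   39,   41,   64,   47,   32,   61,
         64,   98,  103,  136,   78]), array([-0.01 , -0.006, -0.002,  0.002,  0.006,  0.01 ,  0.014,  0.018,
        0.022,  0.026,  0.03 ,  0.034,  0.038,  0.042,  0.046,  0.05 ,
        0.054,  0.058,  0.062,  0.066,  0.07 ,  0.074,  0.078,  0.082,
        0.086,  0.09 ,  0.094,  0.098]))
```

View pics/hm.png

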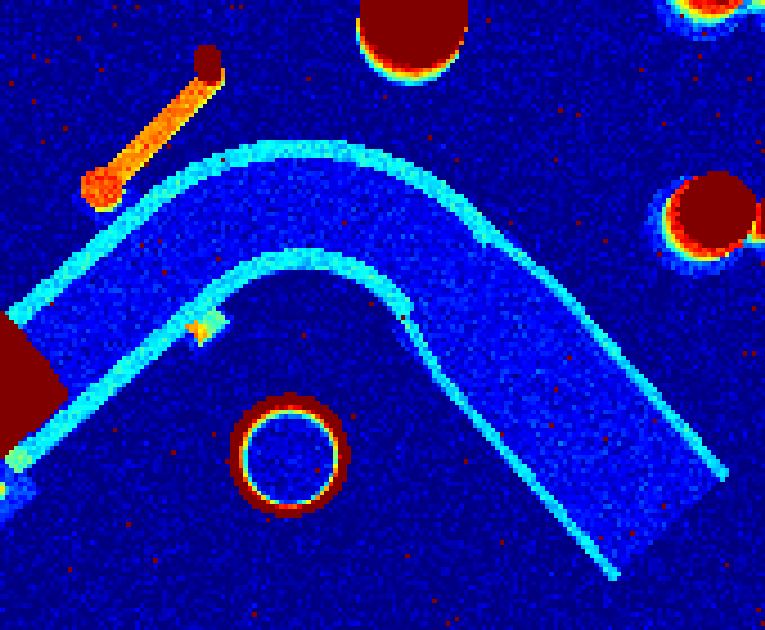

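```bash
python3 - <<'E'
from h import *
import pickle
from scipy.optimize import least_squares
c=pickle.load(open('top0.pkl','rb'))
P=pts(c); z=cv2.medianBlur(P[...,2].astype(np.float32),3)
def sel(poly):  # crop coords
    m=np.zeros((384,512),np.uint8)
    q=np.array([(180+x/4.5,150+y/4.5) for x,y in poly]); cv2.fillPoly(m,[np.round(q).astype(int)],1)
    k=(m>0)&(P[...,2]>.015)&(P[...,2]<.027)
    v,u=np.nonzero(k); return np.array([plane(c,a,b,.0205)[:2] for a,b in zip(u,v)])
def line(A):
    vx,vy,x,y=cv2.fitLine(A.astype(np.float32),cv2.DIST_HUBER,0,1e-4,1e-4).ravel(); return np.array([vx,vy]),np.array([x,y])
L=sel([(430,360),(465,360),(640,590),(590,590)]); R=sel([(560,270),(600,270),(750,480),(710,500)])
for nm,A in (('bayL',L),('bayR',R)): d,p=line(A); print(nm,len(A),np.degrees(np.arctan2(d[1],d[0])),p)
dl,pl=line(L); dr,pr=line(R)
d=dl*np.sign(dl[0])+dr*np.sign(dr[0]); d/=np.linalg.norm(d); n=np.array([-d[1],d[0]])
print('bay heading',np.degrees(np.arctan2(d[1],d[0])),'width',(pl-pr)@n,'center offset',(pl+pr)@n/2)
sL=sel([(20,440),(180,310),(200,345),(40,480)]); sR=sel([(15,330),(10,300),(130,210),(150,225)])
dl2,pl2=line(sL); dr2,pr2=line(sR)
e=-(dl2*np.sign(dl2[0])+dr2*np.sign(dr2[0])); e/=np.linalg.norm(e); k=np.array([-e[1],e[0]])
print('stn',len(sL),len(sR),[np.degrees(np.arctan2(*x[::-1])) for x in(dl2,dr2)],'heading',np.degrees(np.arctan2(e[1],e[0])),'w',(pl2-pr2)@k)
o=sel([(230,130),(400,130),(480,215),(460,235),(380,185),(240,180)]); i=sel([(230,240),(380,240),(410,290),(395,300),(350,285),(240,285)])
f=lambda s:np.r_[np.hypot(*(o-s[:2]).T)-s[2]-s[3],np.hypot(*(i-s[:2]).T)-s[2]+s[3]]
s=least_squares(f,[.45,.03,.11,.035],loss='soft_l1',f_scale=.003); print('bend',s.x,len(o),len(i),np.abs(s.fun).mean())
# free fit check per constraint r=.11
# track x axis: mean dir: bay heading = axis+45 ; stn heading = axis+135
# centre from the lines: centre offset: bay centreline n-offset + .11 ; stn
b=(pl+pr)@n/2+.11; g=(pl2+pr2)@k/2+.11
C=np.linalg.solve(np.array([n,k]),[b,g]); print('centre by lines',C)
ax=(np.degrees(np.arctan2(d[1],d[0]))-45+np.degrees(np.arctan2(e[1],e[0]))-135)/2; print('axis deg (bay-45.. stn-135)',ax)
for nm,p,zz in (('peg',0,.092),('piv',0,.0)): pass
# black peg points
for nm,box,zr in (('peg',(185,235,40,90),(.08,.1)),('piv',(75,130,160,215),(.048,.07)),('arm',(100,220,70,200),(.036,.0475))):
    x0,x1,y0,y1=[int(round(t/4.5)) for t in box]
    q=P[150+y0:150+y1,180+x0:180+x1].reshape(-1,3); q=q[(q[:,2]>zr[0])&(q[:,2]<zr[1])]; print(nm,len(q),np.median(q,0),line(q[:,:2])[0] if len(q)>3 else'')
# blue head
hs=cv2.cvtColor(c['color'],cv2.COLOR_RGB2HSV); m=((hs[...,1]>120)&(hs[...,0]>95)&(hs[...,0]<125)); m[:,300:]=0; m[:200]=0
cn=max(cv2.findContours(m.astype(np.uint8),0,1)[0],key=cv2.contourArea)
print('head',[np.round(plane(c,*p,.212)[:2],4) for p in cv2.boxPoints(cv2.minAreaRect(cn))])
bz=P[...,2]; 
for nm,(u0,u1,v0,v1),zz in (('beaker',(228,262,235,268),.085),('jar',(255,290,135,172),.09),('wash',(115,160,165,210),.1)):
    k2=np.zeros_like(bz,bool);k2[v0:v1,u0:u1]=1;k2&=bz>zz-.015; print(nm,np.round(np.median(P[k2],0),3),P[k2].min(0).round(3),P[k2].max(0).round(3))
E
```

```text
bayL 137 38.999043 [ 0.42384928 -0.13416329]
bayR 107 38.19305 [ 0.47178525 -0.21108845]
bay heading 38.596043 width 0.09002558 center offset -0.41427797
stn 213 157 [np.float32(-50.978516), np.float32(-51.381355)] heading 128.82007 w 0.06827641
bend [0.48627144 0.00151861 0.11032145 0.03426093] 257 177 0.003073498793332586
centre by lines [ 0.48691356 -0.00067656]
axis deg (bay-45.. stn-135) -6.2919464
peg 33 [0.67063434 0.05328318 0.09193361] [ 0.7368247  -0.67608386]
piv 37 [0.60452712 0.1187096  0.04932395] [ 0.53968734 -0.84186554]
arm 160 [0.63735623 0.08676157 0.04412715] [ 0.70044875 -0.7137027 ]
head [array([0.4453, 0.2866]), array([0.5384, 0.1759]), array([0.4746, 0.1229]), array([0.3836, 0.2334])]
beaker [0.442 0.009 0.085] [ 0.401 -0.024  0.07 ] [0.476 0.045 1.166]
jar [ 0.701 -0.07   0.091] [ 0.401 -0.098  0.075] [ 0.731 -0.003  1.166]
wash [0.603 0.28  0.124] [ 0.401 -0.003  0.085] [0.637 0.318 1.166]
```

```bash
cat >> h.py <<'E'
from scipy.spatial.transform import Rotation as Ro
C=np.array([.4868,-.0005]); A=np.radians(-6.3)
def u(a): return np.array([np.cos(a),np.sin(a)])
HB=A+np.pi/4; HS=A+3*np.pi/4
BAY=C+.11*u(A-np.pi/4)-.115*u(HB); STN=C+.11*u(HB)+.087*u(HS)
def state(): 
    o=ctrl.get_obs(); R=Ro.from_euler('xyz',o['eef_rot']).as_matrix(); return o,np.array(o['ee_pos']),R
def rel(p0,R,p): return np.round(R.T@(np.array(p)-p0)*1000,1)
E
python3 - <<'E'
from h import *
o,p,R=state(); print(R.round(3)); print('BAY',BAY,'STN',STN,np.degrees([HB,HS]))
zang=np.degrees(np.arctan2(R[1,2],R[0,2])); print('jaw ang',zang)
print(rel(p,R,[.5745,-.279,.205]))
E
```

```text
[[-0.    -0.974  0.225]
 [-0.001  0.225  0.974]
 [-1.     0.    -0.001]]
BAY [ 0.4658272  -0.15825025] STN [0.51825123 0.13617414] [ 38.7 128.7]
jaw ang 77.00622268308494
[ 6.000e-01 -6.225e+02 -6.925e+02]
```

Request:
{"method": "servo_tool", "body": {
  "motion": [-50,-20,-20,0,-50,-70,-75,0,-50,-110,-120,0,-50,-150,-165,0,-50,-190,-210,0,-50,-230,-255,0,-50,-270,-300,-2,-50,-310,-345,-3,-50,-350,-390,-4,-50,-390,-435,-5,-50,-430,-480,-6,-50,-470,-520,-7,-50,-510,-565,-7,-50,-550,-610,-7,-40,-590,-655,-7.3,-30,-622,-692,-7.3,-20,-622.5,-692.5,-7.3,-20,-622.5,-692.5,-7.3],
  "gripper": 1
}}

```text
time_s: 2.4
ee_pos: [0.5741, -0.2782, 0.2244]
eef_rot: [1.096, 1.569, 2.568]
force: [0.1, 0.5, 1.1]
grip_width: 0.0937
```

```bash
python3 - <<'E'
from h import *
o,p,R=state(); print(o['time_s'],p,np.degrees(np.arctan2(R[1,2],R[0,2])),o['qpos'])
c=cam('wrist'); save(c,'w1.png',1.5)
P=pts(c); b=(P[...,2]>.140)&(P[...,2]<.156); b&=np.hypot(P[...,0]-.5745,P[...,1]+.279)<.06
v,uu=np.nonzero(b); print(b.sum(), np.median(P[b],0),P[b].min(0),P[b].max(0))
if b.sum()>10:
  r=cv2.minAreaRect((P[b][:,:2]*1000).astype(np.float32)); print(r)
E
```

```text
2.4 [ 0.57405542 -0.27819173  0.22435226] 84.30779725922184 [-5.08724911e-01  4.89584113e-01  1.21581250e+00  1.43410811e-04
  1.43837552e+00 -1.98019362e+00]
1154 [ 0.57363162 -0.27892655  0.1471662 ] [ 0.54578496 -0.28831948  0.14014486] [ 0.60462339 -0.2701429   0.15008751]
((575.1639404296875, -279.14501953125), (13.554814338684082, 58.72828674316406), 84.41144561767578)
```

View pics/w1.png

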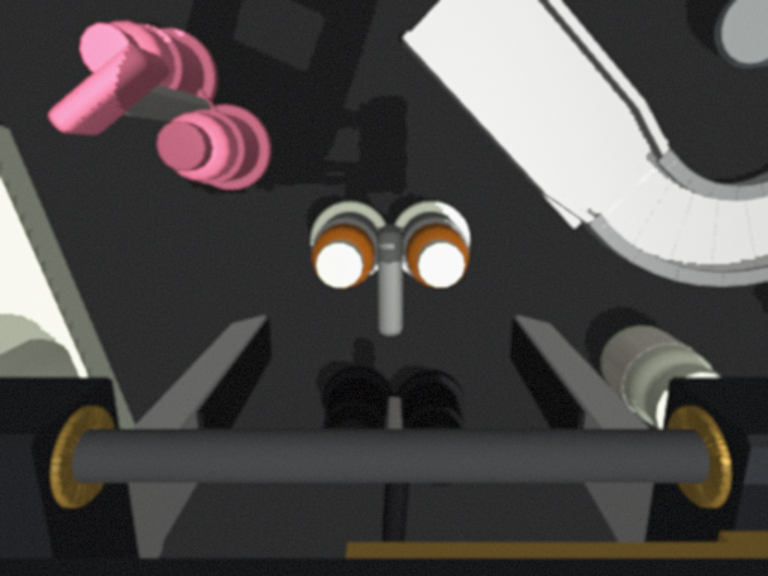

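The wrist view shows the grey bar at (390,290), centred between the jaws and flanked by the white caps, with its angle matching. I descend and grip.

Request:
{"method": "servo_tool", "body": {
  "motion": [20,-1,-1,0,45,-1,-1,0,70,-1,-1,0,90,-1,-1,0,105,-1,-1,0,112,-1,-1,0,112,-1,-1,0]
}}

```text
time_s: 3.32
ee_pos: [0.5755, -0.2797, 0.1138]
eef_rot: [-1.885, 1.571, -0.414]
force: [0.8, -0.0, -0.2]
grip_width: 0.0938
```

Request:
{"method": "servo_tool", "body": {
  "motion": [0,0,0,0,0,0,0,0,0,0,0,0,0,0,0,0,0,0,0,0,0,0,0,0,0,0,0,0,0,0,0,0],
  "gripper": 0,
  "force": 30
}}

```text
time_s: 4.32
ee_pos: [0.5754, -0.2799, 0.1134]
eef_rot: [0.647, 1.571, 2.119]
force: [0.7, -0.3, -0.3]
grip_width: 0.0175
```

Request:
{"method": "servo_tool", "body": {
  "motion": [0,0,0,0,0,0,0,0,0,0,0,0]
}}

```text
time_s: 4.7
ee_pos: [0.5753, -0.2798, 0.1132]
eef_rot: [1.037, 1.57, 2.508]
force: [0.4, 1.1, -3.3]
grip_width: 0.0139
```

Request:
{"method": "servo_tool", "body": {
  "motion": [-5,0,0,0,-15,0,0,0,-30,0,0,0,-45,0,0,0,-55,0,0,0,-60,0,0,0,-60,0,0,0]
}}

```text
time_s: 5.58
ee_pos: [0.5754, -0.2799, 0.1736]
eef_rot: [-1.996, 1.571, -0.524]
force: [-0.0, -0.2, -5.9]
grip_width: 0.0138
```

```bash
python3 - <<'E'
from h import *
o,p,R=state(); print(o['time_s'],p,np.degrees(np.arctan2(R[1,2],R[0,2])),o['force'],o['grip_width'])
print(rel(p,R,[*BAY,p[2]]))
c=cam('side'); save(c,'s1.png',1.5)
E
```

```text
5.575 [ 0.57541404 -0.27993895  0.17357396] 84.30376022430573 [-0.04033502 -0.24746435 -5.8818172 ] 0.013774357374510684
[ -0.  121.1 110.2]
```

View pics/s1.png

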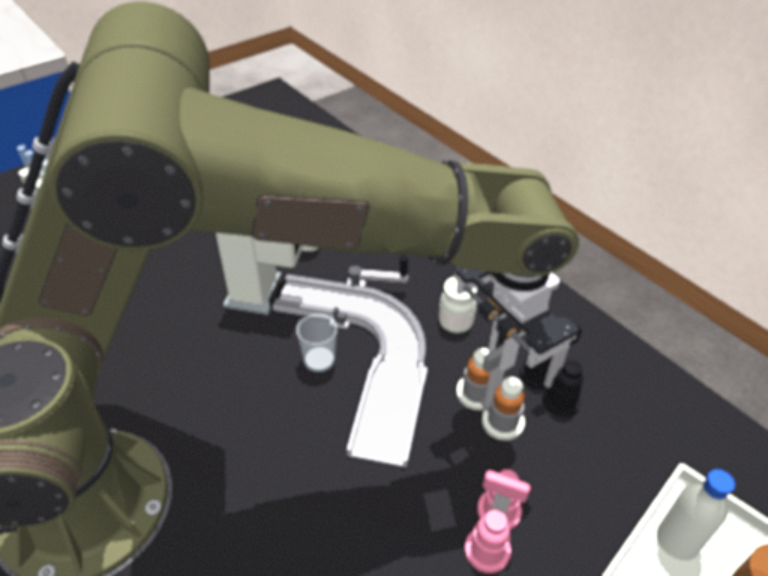

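The side view shows the carrier upright and clear of the bench at (500,385). I carry it over the bay.

Request:
{"method": "servo_tool", "body": {
  "motion": [0,4,4,2,0,14,12,5,0,26,23,10,0,38,34,15,0,50,45,20,0,62,56,25,0,74,67,30,0,86,78,35,0,98,89,39,0,108,98,42,0,116,106,44,0,121,110,45.6,0,121,110,45.6,0,121,110,45.6,0,121,110,45.6]
}}

```text
time_s: 7.5
ee_pos: [0.4661, -0.1587, 0.1733]
eef_rot: [2.356, 1.571, 3.031]
force: [-0.2, -0.4, -5.4]
grip_width: 0.0137
```

```bash
python3 - <<'E'
from h import *
o,p,R=state(); print(o['time_s'],p,np.degrees(np.arctan2(R[1,2],R[0,2])),o['force'],o['grip_width'])
print(rel(p,R,[*BAY,p[2]]))
c=cam('side'); save(c,'s2.png',1.5)
c=cam('wrist'); save(c,'w2.png',1.5)
E
```

```text
7.5 [ 0.4660645  -0.15867692  0.17334967] 38.70916764155335 [-0.19517724 -0.37662958 -5.41818775] 0.013663416492599154
[0.  0.5 0.1]
```

View pics/s2.png

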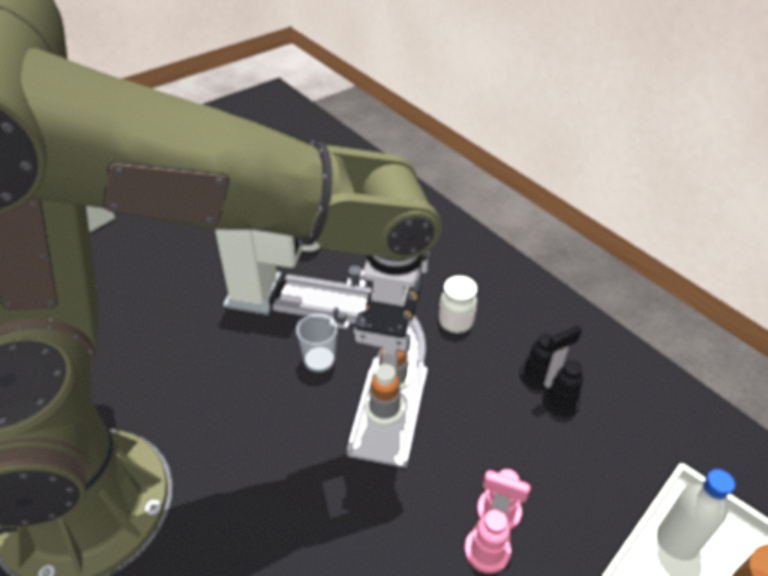

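View pics/w2.png

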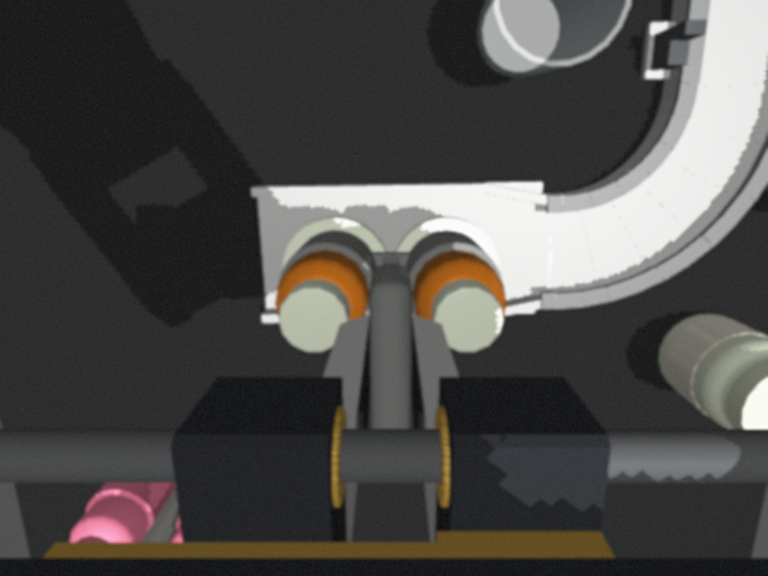

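The wrist view shows the carrier over the bay, aligned with its walls. I lower it.

Request:
{"method": "servo_tool", "body": {
  "motion": [6,0,0,0,16,0,0,0,26,0,0,0,36,0,0,0,44,0,0,0,49,0,0,0,52,0,0,0,53,0,0,0,54,0,0,0,54,0,0,0,54,0,0,0]
}}

```text
time_s: 8.98
ee_pos: [0.466, -0.1585, 0.1196]
eef_rot: [-0.945, 1.571, -0.27]
force: [-0.9, 0.2, -5.5]
grip_width: 0.0137
```

Request:
{"method": "servo_tool", "body": {
  "motion": [0.5,0,0,0,1,0,0,0,1,0,0,0]
}}

```text
time_s: 9.35
ee_pos: [0.4661, -0.1585, 0.119]
eef_rot: [-1.1, 1.57, -0.424]
force: [-3.1, 1.7, 5.0]
grip_width: 0.0138
```

```bash
python3 - <<'E'
from h import *
o,p,R=state(); print(o['time_s'],p,o['force'],o['grip_width'])
c=cam('side'); im=c['color'][200:320,200:320,::-1]; cv2.imwrite('pics/s3.png',cv2.resize(im,None,fx=5,fy=5,interpolation=2))
E
```

```text
9.35 [ 0.46612865 -0.15851835  0.11903565] [-3.12112567  1.66761761  4.97198677] 0.013808667459924774
```

View pics/s3.png

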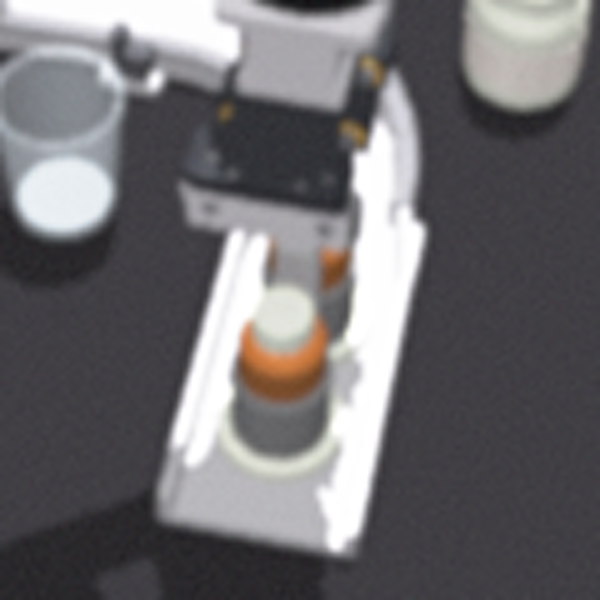

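It is resting on the bay floor (force changed from -5.5 to +5) and lies between the walls. I release and rise.

Request:
{"method": "servo_tool", "body": {
  "motion": [0,0,0,0,0,0,0,0,0,0,0,0,0,0,0,0,0,0,0,0],
  "gripper": 0.5
}}

```text
time_s: 10.02
ee_pos: [0.466, -0.1585, 0.1185]
eef_rot: [-0.862, 1.571, -0.187]
force: [0.2, 0.8, 0.1]
grip_width: 0.0471
```

Request:
{"method": "servo_tool", "body": {
  "motion": [-5,0,0,0,-20,0,0,0,-45,0,0,0,-70,0,0,0,-90,0,0,0,-100,0,0,0,-100,0,0,0]
}}

```text
time_s: 10.9
ee_pos: [0.4661, -0.1585, 0.2191]
eef_rot: [-1.103, 1.57, -0.428]
force: [0.3, -0.0, 0.4]
grip_width: 0.0474
```

```bash
python3 - <<'E'
from h import *
o,p,R=state(); print(o['time_s'],p,o['force'],o['grip_width'],np.degrees(np.arctan2(R[1,2],R[0,2])))
c=cam('wrist'); save(c,'w4.png',1.5)
P=pts(c); b=(P[...,2]>.140)&(P[...,2]<.160); b&=np.hypot(P[...,0]-.466,P[...,1]+.158)<.06
print(cv2.minAreaRect((P[b][:,:2]*1000).astype(np.float32)),P[b].mean(0))
q=BAY-u(HB)*.12; print(q, rel(p,R,[*q,p[2]]))
q=BAY-u(HB)*.0; print(q, rel(p,R,[*q,p[2]]))
E
```

```text
10.9 [ 0.46606366 -0.15853547  0.21907467] [ 0.33963271 -0.03914302  0.35639449] 0.0473991864798545 38.70740718681376
((466.80975341796875, -157.5891571044922), (13.840145111083984, 58.862300872802734), 39.013275146484375) [ 0.46586045 -0.15629237  0.15262943]
[ 0.37217555 -0.23327937] [-1.0e-01  4.0e-01 -1.2e+02]
[ 0.4658272  -0.15825025] [-0.   0.4 -0. ]
```

View pics/w4.png

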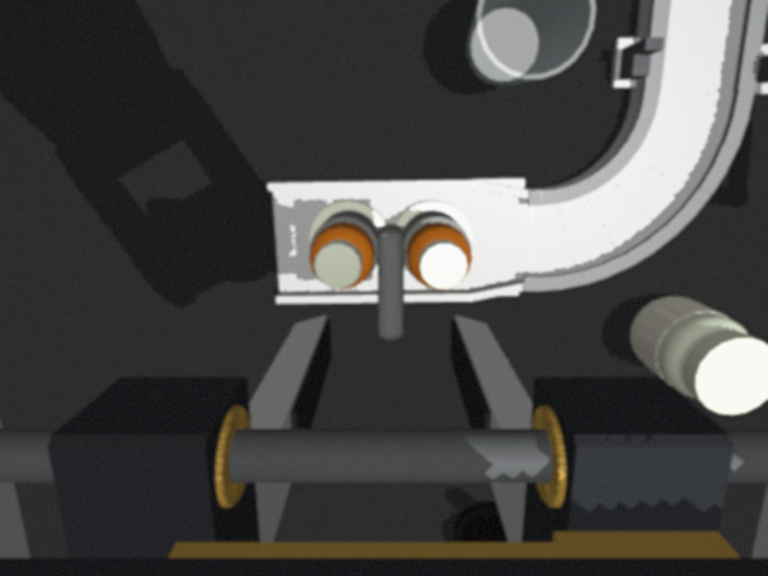

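The carrier stands aligned in the bay, bar at (390,280). I turn the hand across the lane behind it, set the fingers to a cradle and lower.

Request:
{"method": "servo_tool", "body": {
  "motion": [0,0,-10,5,0,0,-30,15,0,0,-50,25,0,0,-70,35,0,0,-85,45,0,0,-95,55,0,0,-100,65,0,0,-100,75,0,0,-100,85,20,0,-100,90,60,0,-100,90,100,0,-100,90,140,0,-100,90,165,0,-100,90,176,0,-100,90,179,0,-100,90,179,0,-100,90],
  "gripper": 0.34
}}

```text
time_s: 13.08
ee_pos: [0.3882, -0.2212, 0.04]
eef_rot: [0.292, 1.57, -0.604]
force: [0.6, 0.2, 0.9]
grip_width: 0.0317
```

```bash
python3 - <<'E'
from h import *
o,p,R=state(); print(o['time_s'],p,o['force'],o['grip_width'],np.degrees(np.arctan2(R[1,2],R[0,2])),o['qpos'])
c=cam('side'); save(c,'s5.png',1.5)
# path: rear cup centre arc s; tcp 27 behind
def path(s):
    if s<0: q=C+.11*u(A-np.pi/4)+s*u(HB); h=HB
    elif s<.11*np.pi/2: th=A-np.pi/4+s/.11; q=C+.11*u(th); h=th+np.pi/2
    else: q=C+.11*u(HB)+(s-.11*np.pi/2)*u(HS); h=HS
    return q-.027*u(h),h
for mm in list(range(-175,1,15))+list(range(10,180,10))+[180,190,200,210,220,227]:
    q,h=path(mm/1000); d=rel(p,R,[*q,p[2]]); print(mm,d[1],d[2],'roll',round(-np.degrees(h-HB),1))
E
```

```text
13.075 [ 0.38815987 -0.22118268  0.03999526] [0.56669113 0.1762971  0.87690703] 0.031654461780831415 -51.29327932347884 [-5.99949655e-01  3.00022352e-01  1.95897804e+00 -3.86385815e-06
  8.81784968e-01  2.95289319e-01]
-175 13.0 -0.6 roll -0.0
-160 28.0 -0.6 roll -0.0
-145 43.0 -0.5 roll -0.0
-130 58.0 -0.5 roll -0.0
-115 73.0 -0.5 roll -0.0
-100 88.0 -0.5 roll -0.0
-85 103.0 -0.5 roll -0.0
-70 118.0 -0.5 roll -0.0
-55 133.0 -0.5 roll -0.0
-40 148.0 -0.5 roll -0.0
-25 163.0 -0.5 roll -0.0
-10 178.0 -0.5 roll -0.0
10 198.1 1.5 roll -5.2
20 208.3 2.5 roll -10.4
30 218.6 2.7 roll -15.6
40 228.9 1.9 roll -20.8
50 239.0 0.2 roll -26.0
60 248.9 -2.5 roll -31.3
70 258.6 -6.0 roll -36.5
80 267.9 -10.4 roll -41.7
90 276.8 -15.6 roll -46.9
100 285.2 -21.6 roll -52.1
110 292.9 -28.4 roll -57.3
120 300.1 -35.8 roll -62.5
130 306.5 -43.8 roll -67.7
140 312.2 -52.4 roll -72.9
150 317.1 -61.5 roll -78.1
160 321.1 -70.9 roll -83.3
170 324.3 -80.7 roll -88.5
180 325.0 -90.7 roll -90.0
190 325.0 -100.7 roll -90.0
200 325.0 -110.7 roll -90.0
210 325.0 -120.7 roll -90.0
220 325.0 -130.7 roll -90.0
227 325.0 -137.7 roll -90.0
```

View pics/s5.png

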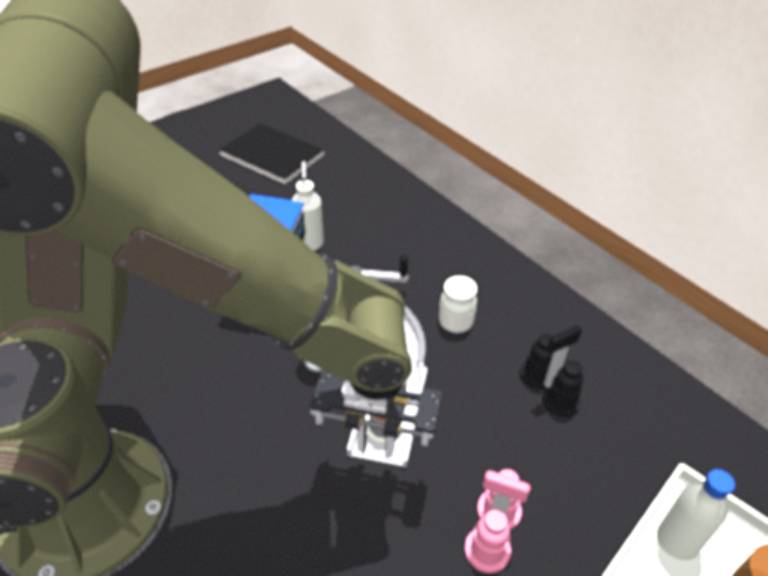

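The hand is behind the carrier at (375,440) with nothing in the way. First push goes straight through the taper.

Request:
{"method": "servo_tool", "body": {
  "motion": [0,10,-0.5,0,0,22,-0.5,0,0,32,-0.5,0,0,40,-0.5,0,0,48,-0.5,0,0,58,-0.5,0,0,68,-0.5,0,0,78,-0.5,0,0,88,-0.5,0,0,98,-0.5,0,0,108,-0.5,0,0,118,-0.5,0,0,128,-0.5,0,0,138,-0.5,0,0,148,-0.5,0]
}}

```text
time_s: 15.0
ee_pos: [0.5033, -0.1276, 0.0393]
eef_rot: [-2.314, 1.57, 3.074]
force: [-4.7, -2.9, 1.1]
grip_width: 0.0321
```

```bash
python3 - <<'E'
from h import *
o,p,R=state(); print(o['time_s'],p,o['force'],o['grip_width'])
c=cam('wrist'); save(c,'w6.png',1.5)
c=cam('side'); im=c['color'][130:320,180:340,::-1]; cv2.imwrite('pics/s6.png',cv2.resize(im,None,fx=3,fy=3,interpolation=2))
E
```

```text
15.0 [ 0.50329924 -0.12764161  0.03934361] [-4.6682447  -2.91945292  1.14733126] 0.03206599849031566
```

View pics/w6.png

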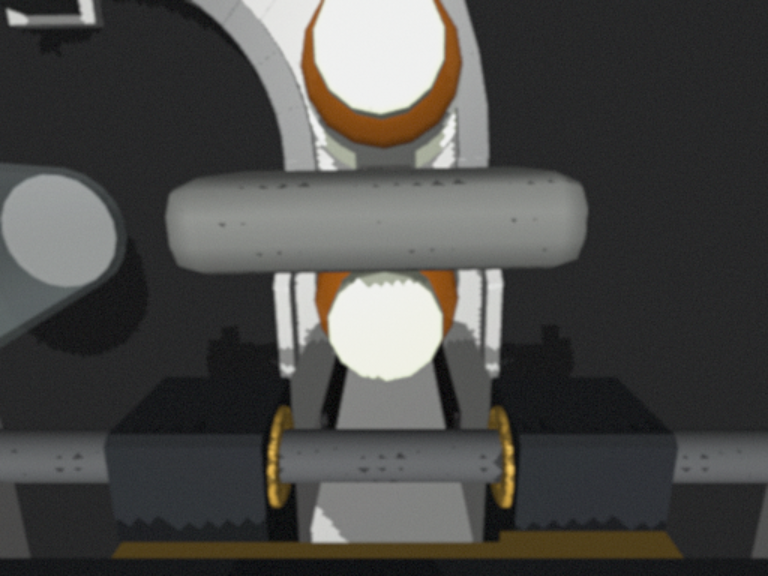

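View pics/s6.png

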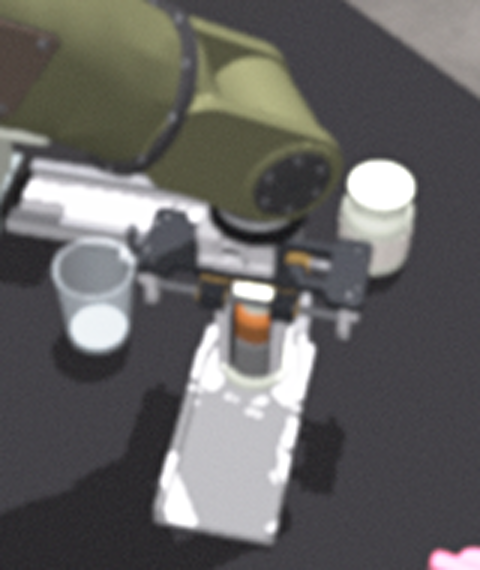

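The carrier has entered the lipped channel, with the rear bottle cradled at (385,330) and about 5.5 N of push. Next is round the bend.

Request:
{"method": "servo_tool", "body": {
  "motion": [0,10,0,0,0,20,0,0,0,30,0,0,0,40,0,0,0,50,2,-5.2,0,60.3,3,-10.4,0,70.6,3.2,-15.6,0,80.9,2.4,-20.8,0,91,0.7,-26,0,100.9,-2,-31.3,0,110.6,-5.5,-36.5,0,119.9,-9.9,-41.7,0,128.8,-15.1,-46.9]
}}

```text
time_s: 16.73
ee_pos: [0.594, -0.0379, 0.0397]
eef_rot: [-1.663, 1.567, -1.737]
force: [-4.5, -14.5, 1.7]
grip_width: 0.0321
```

```bash
python3 - <<'E'
from h import *
o,p,R=state(); print(o['time_s'],p,o['force'],o['grip_width'],np.degrees(np.arctan2(R[1,2],R[0,2])))
c=cam('wrist'); save(c,'w7.png',1.5)
c=cam('side'); im=c['color'][130:320,180:340,::-1]; cv2.imwrite('pics/s7.png',cv2.resize(im,None,fx=3,fy=3,interpolation=2))
E
```

```text
16.725 [ 0.59404602 -0.03788691  0.03968867] [ -4.53485277 -14.49547003   1.68825995] 0.03212009864212929 -4.238885874462061
```

View pics/w7.png

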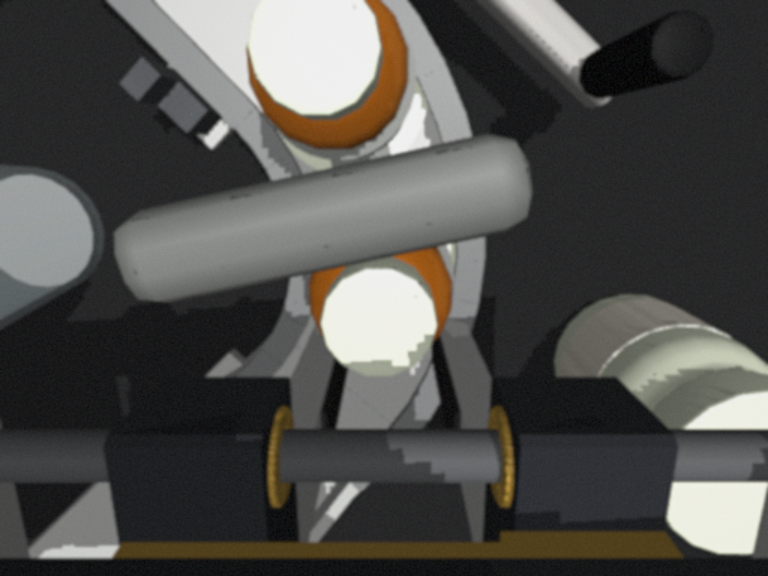

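View pics/s7.png

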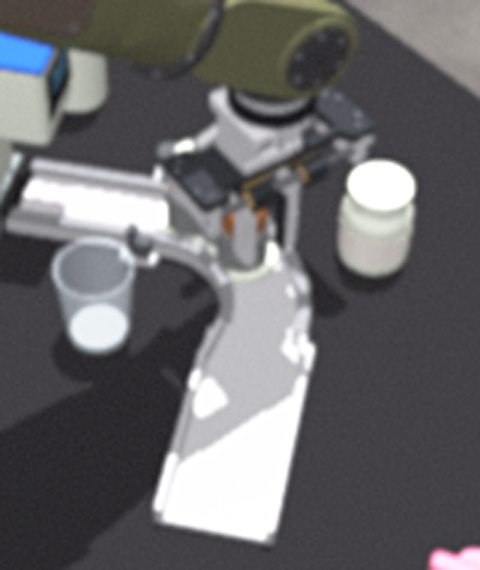

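Now halfway round the bend and upright, with the rear cap at (380,320) and 15 N along the lane. I compute the rest in the new tool axes.

```bash
python3 - <<'E'
from h import *
def path(s):
    if s<0: q=C+.11*u(A-np.pi/4)+s*u(HB); h=HB
    elif s<.11*np.pi/2: th=A-np.pi/4+s/.11; q=C+.11*u(th); h=th+np.pi/2
    else: q=C+.11*u(HB)+(s-.11*np.pi/2)*u(HS); h=HS
    return q-.027*u(h),h
q0,h0=path(.09)
for mm in list(range(100,231,10)):
    q,h=path(mm/1000); d=(q-q0)*1000; print(mm,np.round(d@u(h0),1),np.round(d@u(h0-np.pi/2),1),'roll',round(-np.degrees(h-h0),1))
E
```

```text
100 10.1 2.0 roll -5.2
110 20.3 3.1 roll -10.4
120 30.6 3.2 roll -15.6
130 40.9 2.4 roll -20.8
140 51.0 0.7 roll -26.0
150 61.0 -2.0 roll -31.3
160 70.7 -5.5 roll -36.5
170 80.0 -9.9 roll -41.7
180 87.7 -16.2 roll -43.1
190 95.0 -23.0 roll -43.1
200 102.3 -29.9 roll -43.1
210 109.6 -36.7 roll -43.1
220 116.9 -43.5 roll -43.1
230 124.2 -50.4 roll -43.1
```

Request:
{"method": "servo_tool", "body": {
  "motion": [0,10.1,2,-5.2,0,20.3,3.1,-10.4,0,30.6,3.2,-15.6,0,40.9,2.4,-20.8,0,51,0.7,-26,0,61,-2,-31.3,0,70.7,-5.5,-36.5,0,80,-9.9,-41.7,0,87.7,-16.2,-43.1,0,95,-23,-43.1]
}}

```text
time_s: 18.08
ee_pos: [0.5784, 0.0611, 0.0396]
eef_rot: [-0.731, 1.57, -0.057]
force: [1.9, -2.2, -0.2]
grip_width: 0.0318
```

```bash
python3 - <<'E'
from h import *
o,p,R=state(); print(o['time_s'],p,o['force'],o['grip_width'],np.degrees(np.arctan2(R[1,2],R[0,2])),o['qpos'])
d=p[:2]-STN; print('along',d@u(HS)*1000,'left',d@u(HS+np.pi/2)*1000)
c=cam('wrist'); save(c,'w8.png',1.5)
c=cam('side'); im=c['color'][110:300,100:340,::-1]; cv2.imwrite('pics/s8.png',cv2.resize(im,None,fx=3,fy=3,interpolation=2))
E
```

```text
18.075 [0.57843194 0.06106241 0.03957667] [ 1.91261339 -2.21408329 -0.19124235] 0.031772482422270154 38.6215175241878 [ 4.22463645e-02  5.52527708e-01  1.57745513e+00 -9.35649838e-05
  1.01081610e+00 -6.31776453e-01]
along -96.24702114293521 left -0.003791528040037727
```

View pics/w8.png

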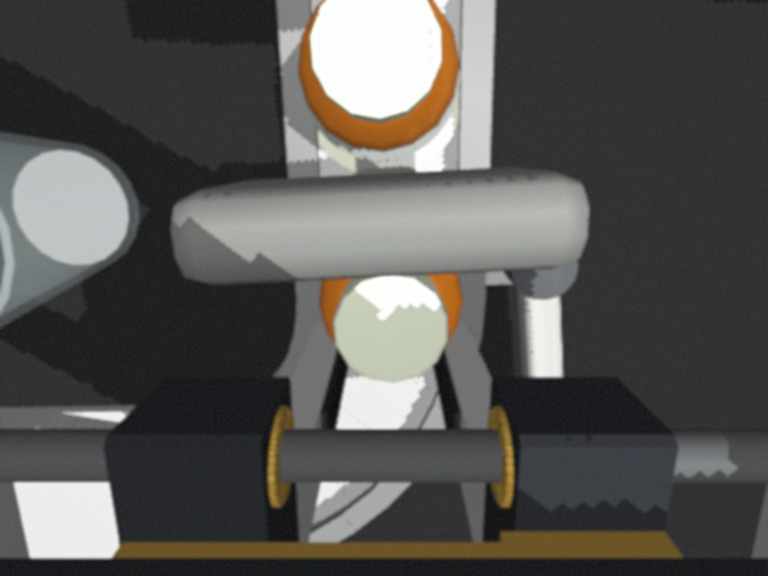

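View pics/s8.png

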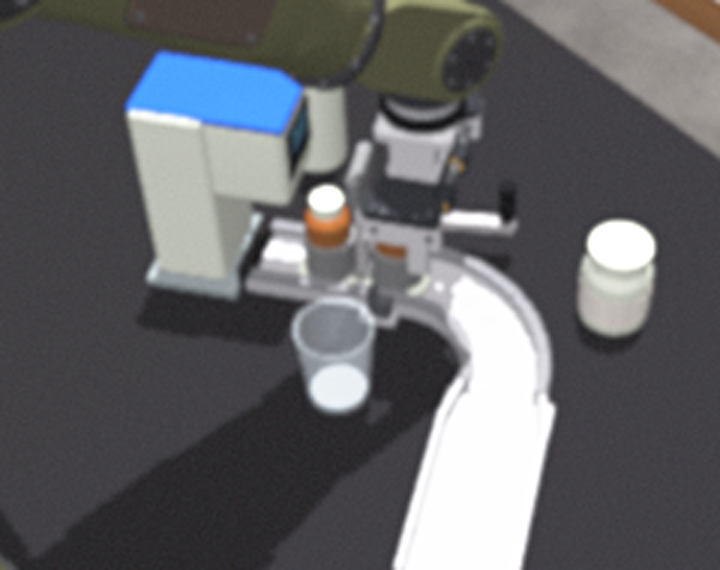

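The carrier is in the station leg, centred and straight. I push the last stretch slowly and watch the force.

Request:
{"method": "servo_tool", "body": {
  "motion": [0,6,0,0,0,13,0,0,0,20,0,0,0,26,0,0,0,30,0,0,0,32,0,0,0,33,0,0]
}}

```text
time_s: 19.05
ee_pos: [0.5579, 0.0865, 0.0395]
eef_rot: [-0.925, 1.571, -0.25]
force: [2.7, -3.0, 2.7]
grip_width: 0.032
```

Request:
{"method": "servo_tool", "body": {
  "motion": [0,0.5,0,0,0,1,0,0,0,1.5,0,0,0,2,0,0,0,2,0,0]
}}

```text
time_s: 19.68
ee_pos: [0.5566, 0.0881, 0.0395]
eef_rot: [-0.644, 1.571, 0.032]
force: [2.7, -3.4, 1.5]
grip_width: 0.032
```

```bash
python3 - <<'E'
from h import *
o,p,R=state(); print(o['time_s'],p,o['force'])
d=p[:2]-STN; print('along',d@u(HS)*1000,'left',d@u(HS+np.pi/2)*1000,'f',o['force'][:2]@u(HS))
E
```

```text
19.675 [0.55662489 0.08805884 0.03949344] [ 2.73668033 -3.39189572  1.52341414]
along -61.54349065127738 left 0.13576524881360247 f -4.358227836681123
```

Only sliding friction so far (4 N), so not at the stop yet.

Request:
{"method": "servo_tool", "body": {
  "motion": [0,1,0,0,0,2,0,0,0,2,0,0]
}}

```text
time_s: 20.05
ee_pos: [0.5553, 0.0897, 0.0395]
eef_rot: [1.926, 1.571, 2.601]
force: [2.4, -2.2, 2.0]
grip_width: 0.032
```

Request:
{"method": "servo_tool", "body": {
  "motion": [0,1,0,0,0,2,0,0,0,2,0,0]
}}

```text
time_s: 20.42
ee_pos: [0.554, 0.0913, 0.0394]
eef_rot: [2.214, 1.571, 2.889]
force: [2.7, -2.2, 2.4]
grip_width: 0.0321
```

```bash
python3 - <<'E'
from h import *
o,p,R=state(); print(o['time_s'],p,o['force'])
d=p[:2]-STN; print('along',d@u(HS)*1000,'f',o['force'][:2]@u(HS))
E
```

```text
20.425 [0.55401822 0.09128194 0.03944492] [ 2.71082649 -2.24578068  2.35462784]
along -57.39828301573732 f -3.44759988697879
```

Request:
{"method": "servo_tool", "body": {
  "motion": [0,1,0,0,0,2,0,0,0,2,0,0]
}}

```text
time_s: 20.8
ee_pos: [0.553, 0.0926, 0.0395]
eef_rot: [-1.247, 1.57, -0.572]
force: [4.0, -5.0, 1.8]
grip_width: 0.0322
```

Request:
{"method": "servo_tool", "body": {
  "motion": [0,1,0,0,0,2,0,0,0,2,0,0]
}}

```text
time_s: 21.18
ee_pos: [0.5529, 0.0933, 0.04]
eef_rot: [-1.111, 1.567, -0.435]
force: [10.3, -11.3, 2.7]
grip_width: 0.0318
```

```bash
python3 - <<'E'
from h import *
o,p,R=state(); print(o['time_s'],p,o['force'])
d=p[:2]-STN; print('along',d@u(HS)*1000,'f',o['force'][:2]@u(HS))
c=cam('wrist'); save(c,'w9.png',1.5)
P=pts(c); b=(P[...,2]>.148)&(P[...,2]<.160)
q=P[b][:,:2]-STN; q=np.stack([q@u(HS),q@u(HS+np.pi/2)],1); k=np.abs(q[:,0])<.03; print('handle box',cv2.minAreaRect((q[k]*1000).astype(np.float32)))
c=cam('side'); im=c['color'][110:300,100:340,::-1]; cv2.imwrite('pics/s9.png',cv2.resize(im,None,fx=3,fy=3,interpolation=2))
E
```

```text
21.175 [0.55286774 0.09325752 0.03999089] [ 10.27536245 -11.31291512   2.74304338]
along -55.137153026233534 f -15.253537867471232
handle box ((-9.489341735839844, 0.4045600891113281), (41.020206451416016, 122.5949478149414), 0.003284708596765995)
```

View pics/w9.png

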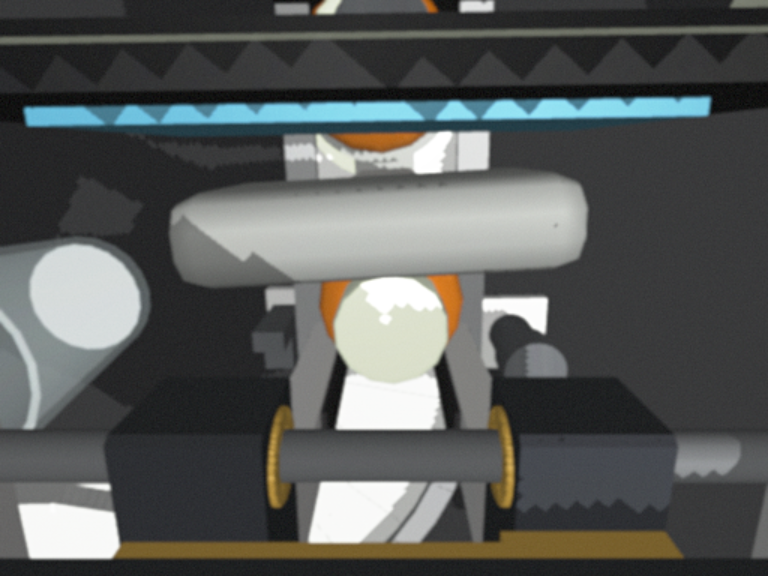

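View pics/s9.png

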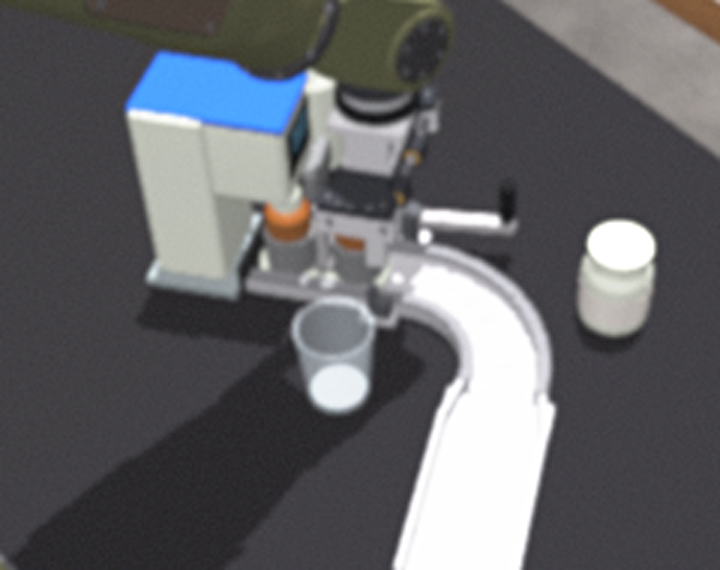

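Force climbed to 15 N while the hand stalled at -55 mm, so this looks like the stop. A small extra nudge will confirm it.

Request:
{"method": "servo_tool", "body": {
  "motion": [0,1,0,0,0,1.5,0,0,0,1.5,0,0,0,1.5,0,0]
}}

```text
time_s: 21.78
ee_pos: [0.5529, 0.0938, 0.0406]
eef_rot: [-1.041, 1.565, -0.366]
force: [14.4, -16.8, 4.2]
grip_width: 0.0315
```

```bash
python3 - <<'E'
from h import *
o,p,R=state(); print(o['time_s'],p,o['force'])
d=p[:2]-STN; print('along',d@u(HS)*1000,'f',o['force'][:2]@u(HS))
E
```

```text
21.775 [0.55292701 0.09382756 0.04059795] [ 14.36186748 -16.80892334   4.18011392]
along -54.729332610227836 f -22.097847063058065
```

A firm stop: 7 N more moved it only 0.4 mm. I back off and lift clear, then check the position.

Request:
{"method": "servo_tool", "body": {
  "motion": [0,-3,0,0,0,-8,0,0,0,-18,0,0,0,-30,0,0,0,-42,0,0,0,-50,0,0,-25,-55,0,0,-65,-60,0,0,-110,-65,0,0,-150,-70,0,0,-170,-70,0,0,-170,-70,0,0]
}}

```text
time_s: 23.28
ee_pos: [0.595, 0.0406, 0.2107]
eef_rot: [-0.646, 1.568, 0.029]
force: [-0.2, -0.6, -0.8]
grip_width: 0.0321
```

```bash
python3 - <<'E'
from h import *
o,p,R=state(); print(o['time_s'],p,o['force'],np.degrees(np.arctan2(R[1,2],R[0,2])))
c=cam('wrist'); save(c,'w10.png',1.5)
P=pts(c)
L=P-np.r_[STN,0]; a=L[...,:2]@u(HS); b=L[...,:2]@u(HS+np.pi/2)
k=(P[...,2]>.150)&(P[...,2]<.158)&(abs(b)<.025)&(a>-.03)&(a<.012); print('handle',k.sum(),'along',a[k].min(),a[k].max(),np.median(a[k]),'lat',np.median(b[k]))
k=(abs(P[...,2]-.103)<.005)&(abs(b)<.03)&(a>-.06)&(a<-.01); print('rear cap',k.sum(),a[k].min(),a[k].max(),b[k].mean())
# peg/pivot
k=(P[...,2]>.085)&(P[...,2]<.097)&(np.hypot(P[...,0]-.6706,P[...,1]-.0533)<.025); print('peg',k.sum(),np.median(P[k],0) if k.any() else'',P[k].min(0),P[k].max(0))
k=(P[...,2]>.046)&(P[...,2]<.075)&(np.hypot(P[...,0]-.606,P[...,1]-.117)<.02); print('piv',k.sum(),P[k].mean(0),P[k].min(0),P[k].max(0))
k=(P[...,2]>.038)&(P[...,2]<.05)&(np.hypot(P[...,0]-.637,P[...,1]-.086)<.03); d=cv2.fitLine(P[k][:,:2].astype(np.float32),1,0,.01,.01).ravel(); print('arm',k.sum(),d,np.degrees(np.arctan2(d[1],d[0])))
c=cam('top'); im=c['color'][130:290,150:350,::-1]; cv2.imwrite('pics/t10.png',cv2.resize(im,None,fx=4,fy=4,interpolation=2))
E
```

```text
23.275 [0.59501261 0.04064888 0.21066219] [-0.24152696 -0.56077215 -0.81651363] 38.696018265554194
handle 1623 along -0.0064742536055206095 0.009663315501571278 0.0010367671147626814 lat 0.0002933211953085868
rear cap 1013 -0.04546929347717157 -0.016644804548638013 -0.0010701169990245491
peg 220 [0.67168132 0.05260224 0.09166047] [0.66512977 0.04460261 0.08529762] [0.68045438 0.05972349 0.09398309]
piv 397 [0.60565067 0.11844247 0.04716683] [0.5937824  0.10342058 0.04600608] [0.620262   0.13031824 0.0493766 ]
arm 718 [ 0.7366026  -0.6763258   0.6372096   0.08650414] -42.55719
```

View pics/w10.png

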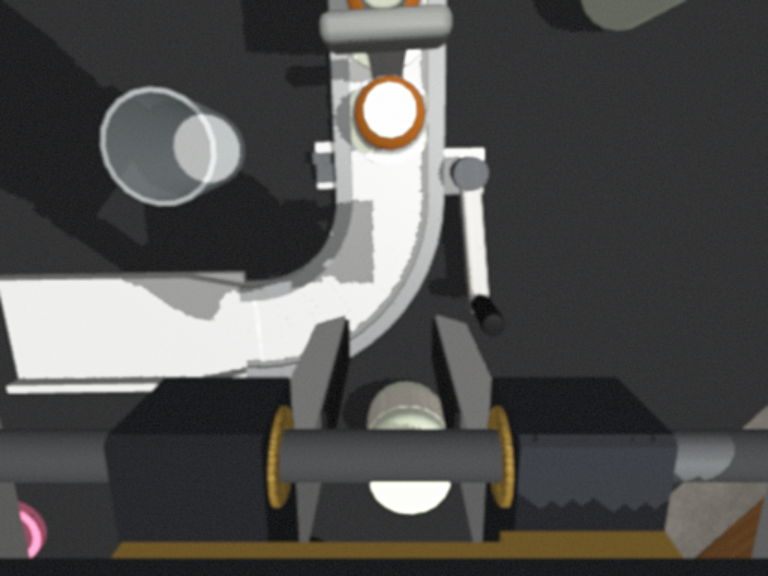

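View pics/t10.png

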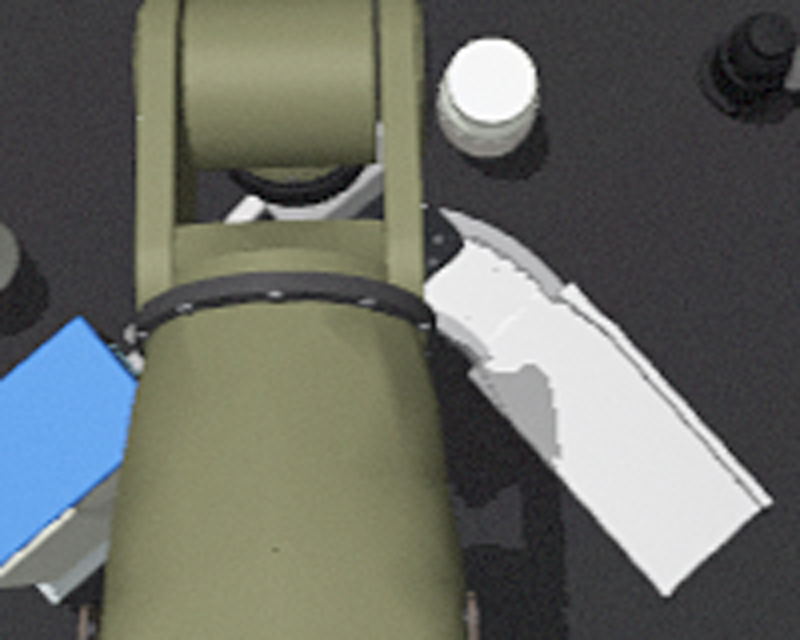

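The wrist view shows the carrier home under the head: bar within about 1-2 mm of the station origin, lateral offset 0. The lock arm's peg is at (490,318) and its pivot at (468,172). I go behind the peg with the jaws nearly shut.

Request:
{"method": "servo_tool", "body": {
  "motion": [0,-4,12,-9,0,-8,24,-18,0,-12,36,-28,0,-16,48,-38,0,-20,60,-48,0,-24,72,-58,0,-28,84,-68,0,-32,94,-78,0,-35,102,-88,0,-35,102,-97,30,-35,102,-97,70,-35,102,-97,110,-35,102,-97,140,-35,102,-97,152,-35,102,-97,153,-35,102,-97,153,-35,102,-97],
  "gripper": 0.13
}}

```text
time_s: 25.5
ee_pos: [0.6964, 0.0774, 0.0576]
eef_rot: [-2.296, 1.569, 0.073]
force: [0.3, 0.1, 0.1]
grip_width: 0.0119
```

```bash
cat >> h.py <<'E'
PIV=np.array([.606,.117])
def sw(al,off=.0133): 
    h=al-np.pi/2; return PIV+.095*u(al)-off*u(h),h
E
python3 - <<'E'
from h import *
o,p,R=state(); print(o['time_s'],p,o['force'],o['grip_width'],np.degrees(np.arctan2(R[1,2],R[0,2])),o['qpos'])
c=cam('wrist'); save(c,'w11.png',1.5)
ph0=np.arctan2(R[1,2],R[0,2])
for al in [-44.5]+list(range(-50,-141,-6))+[-141.3]:
    q,h=sw(np.radians(al)); d=rel(p,R,[*q,p[2]]); r=np.degrees(ph0-(h-np.pi/2)); r=(r+180)%360-180; print(al,d[1],d[2],round(r,1))
E
```

```text
25.5 [0.69644324 0.0773734  0.05760802] [0.25532776 0.14723215 0.10881517] 0.011871981695939986 135.7079069495785 [ 5.83799675e-02  7.70887705e-01  1.16315514e+00  2.50737942e-05
  1.20595049e+00 -2.31017939e+00]
-44.5 21.8 -2.6 0.2
-50 31.0 -3.4 5.7
-56 41.0 -3.3 11.7
-62 51.0 -2.1 17.7
-68 60.8 0.1 23.7
-74 70.3 3.3 29.7
-80 79.4 7.5 35.7
-86 88.1 12.6 41.7
-92 96.1 18.6 47.7
-98 103.5 25.5 53.7
-104 110.1 33.0 59.7
-110 115.9 41.2 65.7
-116 120.8 50.0 71.7
-122 124.8 59.2 77.7
-128 127.8 68.8 83.7
-134 129.7 78.6 89.7
-140 130.6 88.6 95.7
-141.3 130.7 90.8 97.0
```

View pics/w11.png

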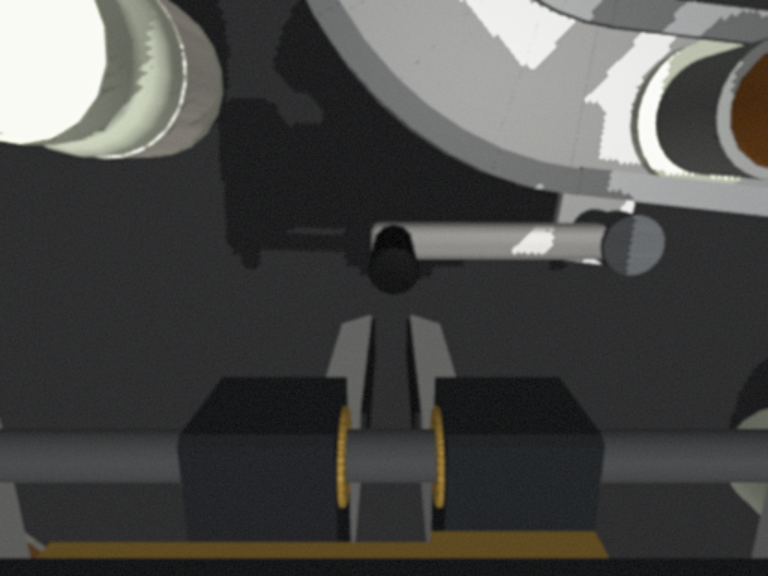

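The peg at (392,260) lies straight ahead of the finger gap. First half of the swing:

Request:
{"method": "servo_tool", "body": {
  "motion": [0,8,-1,0,0,16,-1.5,0,0,22,-2.5,0,0,31,-3,5.7,0,41,-3,11.7,0,51,-2,17.7,0,60.8,0,23.7,0,70.3,3.3,29.7,0,79.4,7.5,35.7,0,88,12.6,41.7,0,96,18.6,47.7,0,103.5,25.5,53.7]
}}

```text
time_s: 27.05
ee_pos: [0.6052, 0.0206, 0.0568]
eef_rot: [-1.514, 1.57, -0.086]
force: [2.0, -0.0, -0.4]
grip_width: 0.0122
```

```bash
python3 - <<'E'
from h import *
o,p,R=state(); print(o['time_s'],p,o['force'],np.degrees(np.arctan2(R[1,2],R[0,2])))
c=cam('wrist'); save(c,'w12.png',1.5)
q0,h0=sw(np.radians(-98))
for al in list(range(-104,-141,-6))+[-141.3,-143,-145]:
    q,h=sw(np.radians(al)); d=(q-q0)*1000; print(al,(d@u(h0)).round(1),(d@u(h0-np.pi/2)).round(1),-98-al)
E
```

```text
27.05 [0.60517166 0.02063551 0.0567677 ] [ 1.96106891 -0.03467926 -0.42533933] 81.79001909204453
-104 10.0 -0.9 6
-110 20.0 -0.7 12
-116 30.0 0.5 18
-122 39.8 2.8 24
-128 49.3 6.1 30
-134 58.4 10.3 36
-140 67.0 15.5 42
-141.3 68.8 16.7 43.30000000000001
-143 71.1 18.4 45
-145 73.7 20.5 47
```

View pics/w12.png

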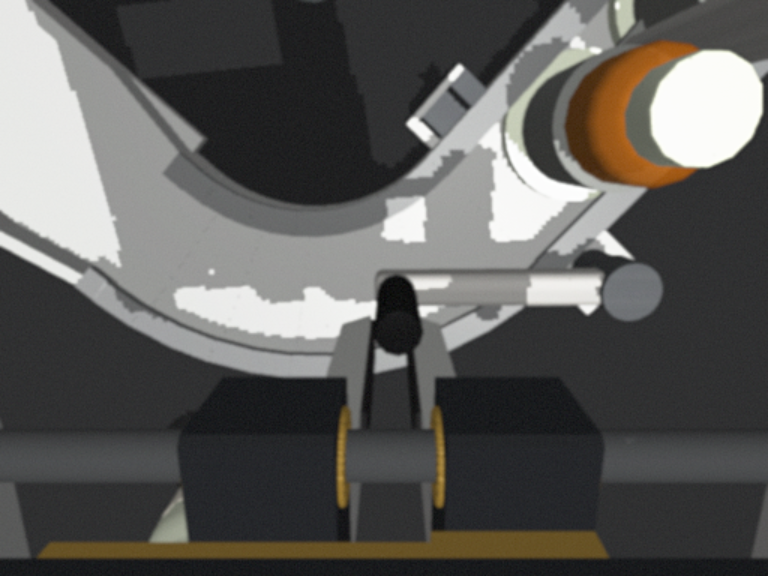

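The peg is cradled at (397,320) and the arm is following with 2 N. Second half of the swing:

Request:
{"method": "servo_tool", "body": {
  "motion": [0,10,-0.9,6,0,20,-0.7,12,0,30,0.5,18,0,39.8,2.8,24,0,49.3,6,30,0,56,9,34,0,61.5,12,38,0,65.5,14.5,41,0,67,15.5,42,0,67,15.5,42]
}}

```text
time_s: 28.35
ee_pos: [0.5413, 0.0456, 0.0566]
eef_rot: [-0.803, 1.571, -0.103]
force: [0.2, -0.0, 1.1]
grip_width: 0.0119
```

```bash
python3 - <<'E'
from h import *
o,p,R=state(); print(o['time_s'],p,o['force'],np.degrees(np.arctan2(R[1,2],R[0,2])),'f',o['force'][:2]@u(HS))
c=cam('wrist'); save(c,'w13.png',1.5)
E
```

```text
28.35 [0.54125611 0.04561864 0.05656914] [ 0.16753869 -0.04306343  1.12839291] 40.08369540673453 f -0.13836034409994477
```

View pics/w13.png

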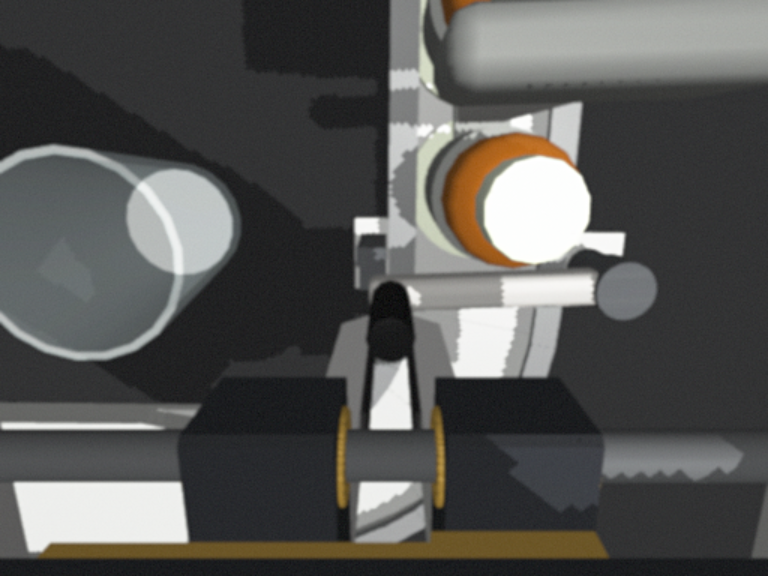

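Nearly shut; the catch is just ahead at (370,255). I push on gently until the hard stop.

Request:
{"method": "servo_tool", "body": {
  "motion": [0,1,0.2,1,0,2,0.5,1.4,0,3,0.5,1.4,0,4,0.5,1.4,0,4,0.5,1.4]
}}

```text
time_s: 29.02
ee_pos: [0.5386, 0.0488, 0.0564]
eef_rot: [2.934, 1.57, -2.676]
force: [-3.0, -5.2, 3.0]
grip_width: 0.0123
```

Request:
{"method": "servo_tool", "body": {
  "motion": [0,1,0,0,0,2,0,0,0,3,0,0,0,3,0,0]
}}

```text
time_s: 29.52
ee_pos: [0.5379, 0.0496, 0.0566]
eef_rot: [-1.664, 1.567, -0.99]
force: [3.9, -16.3, -0.6]
grip_width: 0.0124
```

```bash
python3 - <<'E'
from h import *
o,p,R=state(); print(o['time_s'],p,o['force'],'f',o['force'][:2]@u(HS), np.degrees(np.arctan2(R[1,2],R[0,2])))
d=p[:2]-PIV; print('tcp rel pivot along/left',d@u(HS),d@u(HS+np.pi/2))
c=cam('wrist'); save(c,'w14.png',1.5)
P=pts(c); k=(P[...,2]>.036)&(P[...,2]<.046)&(np.hypot(*(P[...,:2]-(PIV+.045*u(HS+np.pi/2))).transpose(2,0,1))<.022)
l=cv2.fitLine(P[k][:,:2].astype(np.float32),1,0,.01,.01).ravel(); print('arm dir',k.sum(),np.degrees(np.arctan2(l[1],l[0])))
E
```

```text
29.525 [0.53792666 0.04962405 0.05662264] [  3.90414761 -16.30536711  -0.63935366] f -15.166243921346533 38.600997199912186
tcp rel pivot along/left -0.010019882227472831 0.09525282495378604
arm dir 1568 35.17322
```

View pics/w14.png

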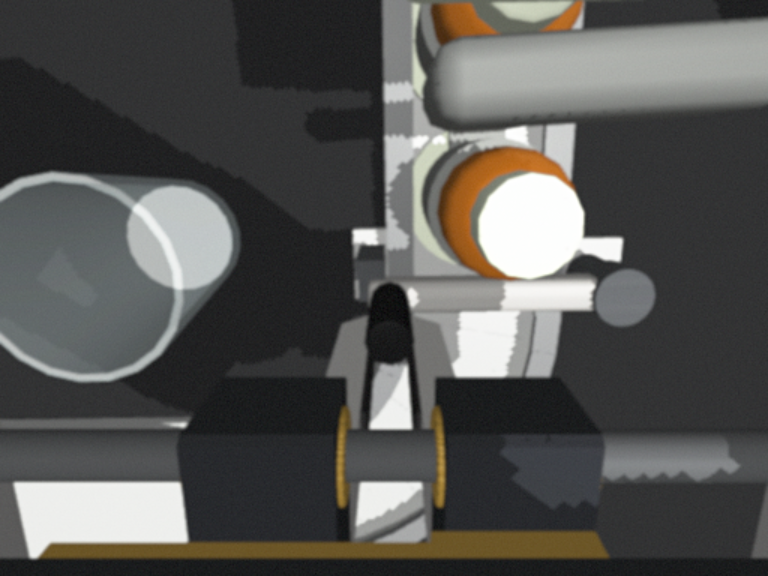

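Request:
{"method": "servo_tool", "body": {
  "motion": [0,1,0,0,0,1.5,0,0,0,1.5,0,0]
}}

```text
time_s: 29.95
ee_pos: [0.5377, 0.0499, 0.0567]
eef_rot: [-1.511, 1.565, -0.838]
force: [10.0, -23.0, -3.2]
grip_width: 0.0122
```

Request:
{"method": "servo_tool", "body": {
  "motion": [0,-3,0,0,0,-10,0,0,0,-20,0,0,0,-30,0,0,-40,-35,0,0,-90,-40,0,0,-140,-40,0,0,-180,-40,0,0,-180,-40,0,0]
}}

```text
time_s: 31.08
ee_pos: [0.5624, 0.0211, 0.2395]
eef_rot: [-0.674, 1.565, -0.001]
force: [0.2, -0.0, -1.6]
grip_width: 0.0117
```

```bash
python3 - <<'E'
from h import *
o,p,R=state(); print(o['time_s'],p,o['force'])
c=cam('wrist'); save(c,'w15.png',1.5)
P=pts(c); L=P[...,:2]-STN; a=L@u(HS); b=L@u(HS+np.pi/2)
k=(P[...,2]>.150)&(P[...,2]<.158)&(abs(b)<.025)&(a>-.03)&(a<.012); print('handle along',a[k].min(),a[k].max(),np.median(a[k]))
k=(P[...,2]>.084)&(P[...,2]<.097)&(np.hypot(a+.071,b-.039)<.02); print('peg',k.sum(),a[k].mean(),b[k].mean())
k=(abs(P[...,2]-.044)<.004)&(abs(a+.071)<.012)&(b>-.035)&(b<.02); l=np.polyfit(b[k],a[k],1); print('arm slope deg',np.degrees(np.arctan(l[0])),'a at b=0',l[1],k.sum())
c=cam('side'); im=c['color'][110:310,100:360,::-1]; cv2.imwrite('pics/s15.png',cv2.resize(im,None,fx=3,fy=3,interpolation=2))
E
```

```text
31.075 [0.5623567  0.02110923 0.23950579] [ 0.2143537  -0.01703859 -1.59121769]
handle along -0.006341852915908352 0.009835802159072975 0.0013444604895144845
peg 196 -0.0694900689423441 0.03792250450285908
arm slope deg -0.7517275336097458 a at b=0 -0.06902849320118165 610
```

View pics/w15.png

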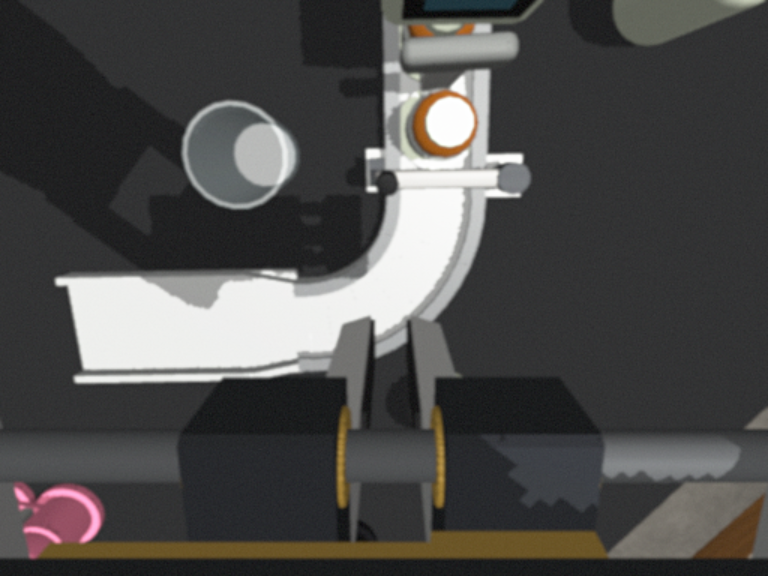

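View pics/s15.png

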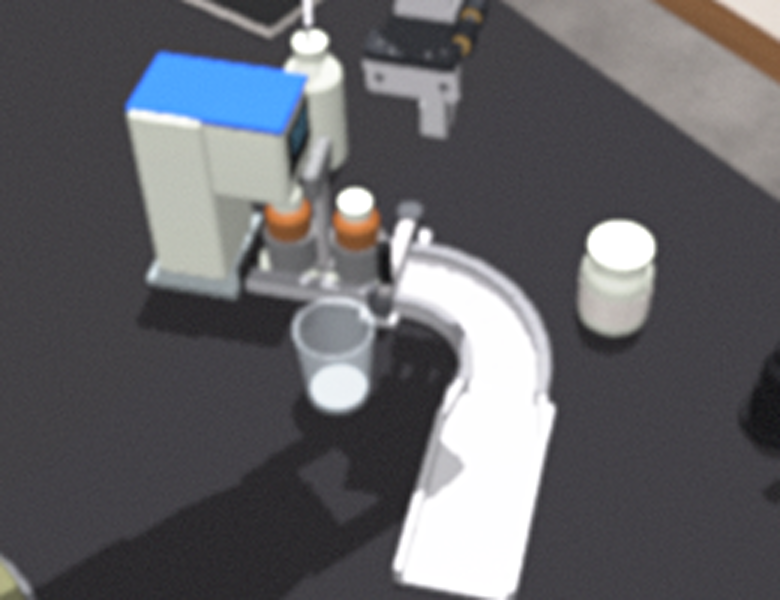

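The arm lies square across the lane against its catch (375,180), close behind the home carrier, and the hand is clear. The beaker, jar and wash bottle appear where they stood. I hand in.

```bash
python3 -c "
from station import ctrl
print(ctrl.hand_in())"
```

```text
the job is handed in; nothing more can be done
None
```

I lifted the grey and amber carrier by its handle, set it down in the bay and let go. I then pushed it round the bend to the end stop, swung the lock arm shut, and handed in at about 31 s of the 70 s allowed.

**Last checks:**
- **Carrier home:** it pushed up firm against the stop, where 7 N more moved it only 0.4 mm. The handle is within about 1–2 mm of the station's origin, and the carrier is upright.
- **Lock arm shut:** it was firm at about 24 N and lies square across the lane to within about 1 degree.
- **Hand and bystanders:** the hand is well clear, with no real force on it. In the pictures the wash bottle, beaker and jar look unmoved; I did not re-measure them.

**Two readings that disagreed:**
- **Final push:** it ended with the fingers 5 mm further along than I had worked out. I put this down to how the fingers cradle the cup, since the camera showed the handle at home.
- **Lock arm angle:** one reading taken while the hand was still on the peg was 3.5 degrees off. The clear view afterwards did not bear it out.

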